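# Change the rock billet in the specimen vise and pack the rest

## Robot

A 7-joint arm with a two-finger parallel gripper is mounted at the origin on the work surface. World frame = base frame: x ahead of the robot, y to its left, z up, the work surface at z = 0. Lengths are in m, angles in rad, forces in N, time in s.
With the tool pointing down it reaches from about 0.35 to 0.9 m from the base axis. Payload 19.9 kg.
Tool frame: the origin (TCP) lies at the very end of the fingers, on their centre line; the grasp point (between the pads) lies 19 mm behind it (ctrl.tcp_to_grasp is the distance from the TCP to the grasp point, in m); z points along the fingers, y is the line along which they close (so a half turn about z gives the same grasp; the last joint's range is limited). The gripper opens to 94 mm and grips with 3 to 60 N. Pads are 16 mm wide; open, the fingers measure 119 mm over their backs; the gripper's body (75 mm by 177 mm) begins 78 mm behind the grasp point.
Start: joints at [-1.23, 0.417, -0.01, 1.614, 0.005, 1.111, -0.053], TCP at [0.233, 0.58, 0.205] pointing down, gripper open.
Joint ranges: [-2.81, 2.81], [-0.39, 2.02], [-1.27, 1.25], [0.06, 2.57], [-1.19, 4.33], [0.19, 2], [-2.82, 2.82]. Speed limits (rad/s): [1.89, 1.89, 2.39, 2.39, 3.01, 3.01, 3.01].

## Interface

Orientations are given as a 3x3 rotation matrix whose columns are the frame's x, y, z axes.
In Python, from station import telemetry, viewer, close_job, ctrl gives the robot as it stands. The module is installed in compiled form; this text tells all that it offers.
- The arm moves only by the tool play_rows, never from a script. Its argument "deltas" is text: rows parted by semicolons, each of 7 numbers parted by spaces: the shift along the tool's x, y, z in m, then the turn, a rotation vector about the tool's x, y, z in rad, then the opening, from 0 (shut) to 1 (fully open). In form: dx dy dz rx ry rz hand; .... A call has 1 to 8 rows; each row shifts and turns the commanded pose from where the row before left it, along the tool's axes as they then stand; what a row does not reach is not made up. A row lasts 1/12 s, in which the tool goes at most 41.7 mm and 7.16 degrees, less where a joint would pass 70% of its speed; a pose out of reach is approached as far as the arm can. A call with a gripper value outside its range is refused whole. The fingers move at their own pace and stop on an object; "squeeze" is the grip in N (left out, the last holds). Time passes only in rows, so rows that do not move let the fingers close. It gives the time, the measured TCP pose, the force, the opening and the grip force at its end, in the units of the state.
- telemetry.sense(): the state, without advancing time (a new reading comes with each control period).
- viewer.grab_frame(name): name is "scene" or "top" or "wrist"; returns (picture, depth): 420x560x3 uint8, red, green, blue; 420x560 float32, m along the optical axis (not along the pixel's ray), 0 where there is no reading.
- viewer.calibration(name): a dict with "mtx" (3x3 intrinsics, pixels), "dist_coeffs" ([k1, k2, p1, p2, k3] as OpenCV has them; the pictures are not rectified), "eye" and "rotation" of the camera in the world. Camera axes: x right, y down, z forward; pixel columns grow to the right and rows downward; lengths in m; the calibration is good to about 2 mm. A picture is of the moment at which its call begins: read the wrist's pose just before it. calibration takes no time and is no camera call; for the wrist camera it gives the pose at the moment of the call.
- close_job(): hands the job in; it is judged then, once.
The state is a dict: "time_s": time; "qpos": joint angles; "dq": joint speeds; "effort": joint torques, N m; "eef_pos": TCP position; "ee_rot": TCP orientation; "contact_force": force on the tool from outside, world axes, zero at the start; "torque": the same for the moment, N m; "gripper_width": finger opening in m; "grasp_force": force on a finger pad.
Only numpy, scipy, OpenCV 4.12 (cv2) and the standard library are available. Lean on these libraries where they do the work, as an engineer would, in place of code of your own. Each camera call takes 0.05 s, during which the arm holds its last target. There are 200 camera calls.

## Task

Crank the vise open and take out the finished billet, then stand the widest billet from the bench on the vise bed, centred between the jaws, and crank the sliding jaw onto it until it is gripped firmly. Pack the finished billet and every other billet from the bench into the tray, each flat on the tray floor and none on top of another. Do not push about or tip the glassware and other things on the bench.

Things in the scene. Friction and masses are not known exactly. Their poses are not given: they have to be found in the camera images.
- billet_a: Grey rock billet, a rectangular block 34 mm wide (its x axis), 66 mm long (its y axis) and 46 mm high; it starts flat on the bench. Origin at the centre of its underside, z up. May be absent.
- billet_b: Grey rock billet, a rectangular block 34 mm wide (its x axis), 66 mm long (its y axis) and 46 mm high; it starts flat on the bench. Origin at the centre of its underside, z up. May be absent.
- billet_c: Grey rock billet, a rectangular block 44 mm wide (its x axis), 66 mm long (its y axis) and 46 mm high; it starts flat on the bench. Origin at the centre of its underside, z up. May be absent.
- billet_d: Grey rock billet, a rectangular block 44 mm wide (its x axis), 66 mm long (its y axis) and 46 mm high; it starts flat on the bench. Origin at the centre of its underside, z up. May be absent.
- billet_e: The widest grey rock billet, a rectangular block 54 mm wide (its x axis), 66 mm long (its y axis) and 46 mm high; it starts flat on the bench. Origin at the centre of its underside, z up. Always present, about 0.43 kg.
- billet_f: The finished grey rock billet that stands loosely in the vise at the start: 44 mm wide (its x axis, across the jaws), 66 mm long (y, along the jaws), 46 mm high, about 0.35 kg. Origin at the centre of its underside, z up.
- vise: Grey vise fixed to the bench; position and yaw vary. Origin on the bench, z up; x is the way the sliding jaw opens. Bed top 30 mm above the bench, 70 mm wide (its foot 100 mm wide, 8 mm high). Gearbox at x 75 to 125 mm, 56 mm wide, top at 75 mm; on it the crank, its vertical axis at x = 100 mm, y = 0. Jaws 48 mm apart at crank 0, 65 mm fully open (10 mm per turn).
- fixed_jaw: The fixed jaw; its frame is the vise's, its face at x = -60 mm. Both jaws are steel, 50 mm long in y, 22 mm thick and rise 35 mm above the bed, so a billet set with its 66 mm length along them sticks out 8 mm at each end and 11 mm above.
- jaw: The sliding jaw; axes as the vise's. With the jaws empty its origin lies at vise x = 10 mm x crank / (2 pi), its face 12 mm to the -x side of that. It is sprung: once it meets a billet it stays there while the crank goes on, pressing with 6 N at first touch plus 1.2 N per mm that the screw travels on; half a turn past touch (12 N) is a firm grip.
- vise_bed (a point): Point on the top of the bed, vise x = -30 mm, y = 0, 30 mm above the bench; axes as the vise's.
- crank (a joint): Crank angle in rad, -8.8 to 10.7; grows counter-clockwise seen from above and opens the vise 10 mm per turn (10.7 = fully open, a hard stop); turning clockwise closes it. Light friction (about 2 N at the handle); it stays where it is left. At angle 0 (and each full turn) the arm points along vise +x.
- crank_knob (a point): Middle of the crank's upright black handle, 111 mm above the bench, 45 mm from the crank's axis. The handle, 22 mm in diameter, 89 to 129 mm above the bench, spins freely on its pin, so it can be pinched from above and carried round the circle without turning the hand. The crank arm's top is at 89 mm.
- tray: Grey open sample tray, fixed to the bench, position and yaw vary: outside 234 mm (x) by 86 mm (y) by 20 mm high, walls and floor 5 mm thick, inside 224 by 76 mm. Origin at the centre of its underside. It holds at most five billets in one row along x, their 66 mm lengths across the tray (along y). Billets stand 31 mm proud of its walls.
- wash_bottle: White wash bottle, bystander, 68 mm across, 170 mm high; origin at its base.
- resin_jar: Amber jar, bystander, 60 mm across, 75 mm high; origin at its base.
- beaker: Glass beaker, bystander, 70 mm across, 90 mm high; origin at its base.
- dish: Shallow glass dish, bystander, 70 mm across, 16 mm high, on the near side; origin at its base.
- brush: Hand brush lying on the bench at the left, bystander.
- slide_box: Blue closed slide box, bystander, 160 x 90 x 35 mm; origin at its base.
Not all that is in view belongs to the job. What is shaped like the billet_e but yellow is not meant. What is shaped like the billet_f but blue is not meant.

How it is judged:
On the way, in this order (a step that is already met when the one before it is completed fails the run):
1. the finished billet has been taken out of the vise (horizontal distance between billet_f and vise_bed above 0.09 m), for 0.2 s.
2. the widest billet stands on the vise bed, gripped between the jaws (z of billet_e in the frame of vise_bed between -0.004 and 0.005 m and y of billet_e in the frame of vise_bed between -0.018 and 0.018 m and x of billet_e in the frame of vise_bed between -0.012 and 0.012 m and angle between billet_e's own z axis and vertical below 0.12 rad and contact force between jaw and billet_e above 8 N and contact force between fixed_jaw and billet_e above 4 N), for 0.2 s.
At the end, for the whole second after the job is handed in: The widest billet stands upright on the vise bed, centred along the jaws within 18 mm, pressed by the sliding jaw with over 8 N; the finished billet and all other billets stand on the tray floor (within 6 mm and 7 degrees), inside its walls, at rest and released (all of step 2 and linear speed of each of billet_e, billet_a, billet_b, billet_c, billet_d, billet_f below 0.02 m/s and x of billet_a in the frame of tray between -0.105 and 0.105 m and y of billet_a in the frame of tray between -0.025 and 0.025 m and z of billet_a in the frame of tray between -0.002 and 0.011 m and angle between each of billet_a, billet_b, billet_c, billet_d, billet_f's own z axis and vertical below 0.12 rad and x of billet_b in the frame of tray between -0.105 and 0.105 m and y of billet_b in the frame of tray between -0.025 and 0.025 m and z of billet_b in the frame of tray between -0.002 and 0.011 m and x of billet_c in the frame of tray between -0.105 and 0.105 m and y of billet_c in the frame of tray between -0.025 and 0.025 m and z of billet_c in the frame of tray between -0.002 and 0.011 m and x of billet_d in the frame of tray between -0.105 and 0.105 m and y of billet_d in the frame of tray between -0.025 and 0.025 m and z of billet_d in the frame of tray between -0.002 and 0.011 m and x of billet_f in the frame of tray between -0.105 and 0.105 m and y of billet_f in the frame of tray between -0.025 and 0.025 m and z of billet_f in the frame of tray between -0.002 and 0.011 m); the robot touches nothing.
It fails at once if a bystander is pushed more than 5 cm (distance of any of wash_bottle, resin_jar, beaker, slide_box, dish, brush from where it was at the start of the episode above 0.05 m).
It fails at once if the wash bottle, resin jar or beaker is tipped (angle between any of wash_bottle, resin_jar, beaker's own z axis and vertical above 0.5 rad).
Of billet_a, billet_b, billet_c, billet_d only 2 to 4 are there at a start; the rules pass over those that are not, and their reading is None.
At some moment in a run one of billet_c, billet_d may be knocked a few centimetres aside while the robot is not near it.
It also fails if it takes over 210 s, if anything falls off the work surface, if the arm or the gripper's body presses on something with over 40 N, if the wrist force passes 120 N, or if a joint passes its speed limit or range.

## Working session

There is one attempt and no reset: what is moved stays moved. The work goes in short steps, Python scripts to look and compute and a tool call to move; the robot and the scene stay as the last step left them, time stands still between calls to the robot, and variables do not carry over. Pictures are saved under pics/ and viewed, at most 14 in all, crops included, and the job is handed in when it is done.

Besides the shell and the picture viewer there is one more tool, called as name(argument=value, ...) on one line, values as JSON. play_rows: Moves the arm, as the interface text tells. Its arguments: {"type":"object","properties":{"deltas":{"type":"string"},"squeeze":{"type":"number"}},"required":["deltas"]}

```bash
mkdir -p pics; cat > h.py <<'E'
import numpy as np, cv2
from station import telemetry, viewer, close_job, ctrl
def grab(n,save=None):
    c=viewer.calibration(n); im,d=viewer.grab_frame(n)
    if save: cv2.imwrite('pics/'+save,im[:,:,::-1])
    return im,d,c
def cloud(d,c):
    h,w=d.shape; u,v=np.meshgrid(np.arange(w),np.arange(h))
    p=cv2.undistortPoints(np.stack([u,v],-1).reshape(-1,1,2).astype(np.float64),np.array(c['mtx']),np.array(c['dist_coeffs'])).reshape(h,w,2)
    P=np.concatenate([p,np.ones((h,w,1))],-1)*d[...,None]
    return P@np.array(c['rotation']).T+np.array(c['eye'])
E
python3 - <<'E'
from h import *
s=telemetry.sense(); print(s['time_s'],s['eef_pos'],s['ee_rot'],s['gripper_width'],ctrl.tcp_to_grasp)
for n in('scene','top'):
    im,d,c=grab(n,n+'0.png'); print(n,c['eye'],c['rotation'],c['mtx']); np.savez('/tmp/%s.npz'%n,im=im,P=cloud(d,c),d=d)
E
```

```text
0.0 [0.23329067 0.57943021 0.20485103] [[-9.27640251e-01  3.73474780e-01 -3.92019636e-04]
 [ 3.73474981e-01  9.27639567e-01 -1.12807955e-03]
 [-5.76563374e-05 -1.19286153e-03 -9.99999287e-01]] 0.09431787330302947 0.0188
scene [1.24087194 0.3106425  1.30172136] [[-0.39574877  0.77272629 -0.49626303]
 [ 0.91833078  0.3372031  -0.20727431]
 [ 0.00717512 -0.53776217 -0.84306605]] [[509.47886262   0.         276.30810968]
 [  0.         509.47886262 205.00821095]
 [  0.           0.           1.        ]]
top [3.11824163e-01 4.98023962e-04 1.25649007e+00] [[ 0.03773568 -0.97663375  0.21157159]
 [-0.99927837 -0.03596212  0.01222578]
 [-0.00433155 -0.21188026 -0.97728603]] [[409.76647512   0.         278.02292434]
 [  0.         409.76647512 209.2333724 ]
 [  0.           0.           1.        ]]
```

View pics/scene0.png

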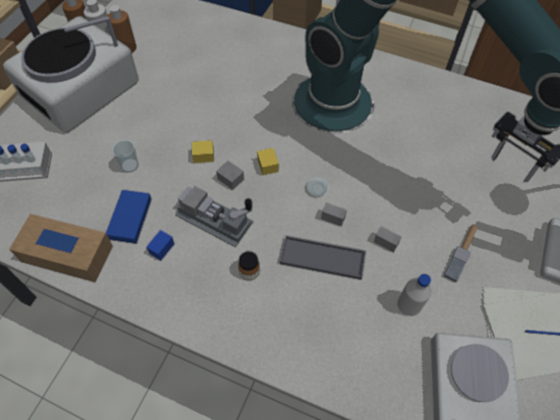

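View pics/top0.png

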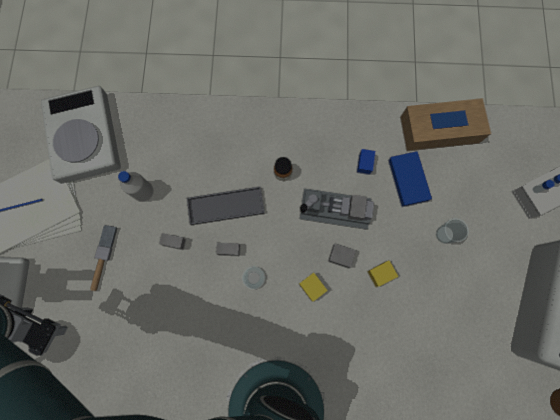

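The scene and top views show grey billets at top (172,241), (229,248) and (343,255). The vise is at (338,208) with its crank on the left, and the tray is at (227,205). The jar is at (283,167), the dish at (256,277), the beaker at (452,232), and yellow and blue blocks are nearby.

```bash
cat >> h.py <<'E'
def rects(im,P,zlo,zhi,box=None,minn=25,sat=40):
    """min-area rects of connected regions with height in range, grey only; box=(x0,x1,y0,y1)"""
    hsv=cv2.cvtColor(im,cv2.COLOR_RGB2HSV)
    m=(P[...,2]>zlo)&(P[...,2]<zhi)&(hsv[...,1]<sat)
    if box: m&=(P[...,0]>box[0])&(P[...,0]<box[1])&(P[...,1]>box[2])&(P[...,1]<box[3])
    n,l,st,_=cv2.connectedComponentsWithStats(m.astype(np.uint8),connectivity=4)
    out=[]
    for i in range(1,n):
        if st[i,4]<minn: continue
        q=P[l==i]; r=cv2.minAreaRect((q[:,:2]*1000).astype(np.float32))
        b=cv2.boxPoints(r); e1=b[1]-b[0]; e2=b[2]-b[1]
        L,S=(e1,e2) if np.linalg.norm(e1)>np.linalg.norm(e2) else (e2,e1)
        out.append(dict(c=np.round(r[0],1),L=round(float(np.linalg.norm(L)),1),S=round(float(np.linalg.norm(S)),1),yaw=round(float(np.degrees(np.arctan2(L[1],L[0]))%180),1),z=round(float(np.median(q[:,2]))*1000,1),n=len(q),px=[int(st[i,0]+st[i,2]/2),int(st[i,1]+st[i,3]/2)]))
    return out
E
python3 - <<'E'
from h import *
for n in('top','scene'):
    z=np.load('/tmp/%s.npz'%n); im,P=z['im'],z['P']
    print(n,'bench z',np.median(P[...,2][(abs(P[...,0]-.5)<.05)&(abs(P[...,1])<.3)]))
    B=(.25,.75,-.45,.6)
    for nm,a,b,s in(('bil',.04,.052,45),('any46',.038,.054,256),('tray',.014,.025,60),('jaw65',.061,.069,60),('f76',.0725,.08,60),('knob',.115,.135,256)):
        print(nm)
        for r in rects(im,P,a,b,B,20,s): print('  ',*[r[k] for k in('c','L','S','yaw','z','n','px')])
E
```

```text
top bench z 0.000457793413735641
bil
   [705.3 533.4] 45.5 19.2 157.1 47.5 37 [112, 161]
   [680.2 577. ] 46.5 4.6 107.5 46.7 29 [99, 170]
   [ 596.2 -125.9] 25.4 11.8 84.1 48.8 33 [325, 204]
   [ 593.2 -161. ] 27.2 14.4 82.0 48.1 34 [337, 206]
   [466.9 331.3] 66.8 34.1 81.1 45.7 253 [171, 241]
   [449.6 161.5] 65.7 33.5 91.6 45.9 256 [227, 249]
   [ 442.4 -179.3] 63.3 55.4 74.3 46.2 397 [342, 256]
any46
   [717.  534.3] 63.3 24.4 170.8 48.5 61 [112, 158]
   [ 729.6 -250.3] 45.1 42.7 84.9 46.0 194 [366, 164]
   [694.4   4.5] 56.2 38.1 93.8 47.4 69 [283, 171]
   [679.8 576.9] 46.4 5.0 108.4 46.5 40 [99, 170]
   [608.9 428.3] 61.9 21.0 137.1 45.8 46 [142, 192]
   [ 596.1 -127. ] 27.6 11.8 84.1 49.0 36 [326, 204]
   [ 590.7 -160.3] 28.6 18.2 85.1 48.5 38 [337, 207]
   [466.9 331.3] 67.0 34.3 80.5 45.7 261 [171, 241]
   [449.6 161.1] 66.5 33.5 91.6 45.8 262 [228, 249]
   [ 442.4 -179.2] 63.4 55.4 74.3 46.2 403 [342, 256]
   [ 393.7 -299.2] 66.5 53.5 118.1 46.0 429 [383, 274]
   [347.1 -94.3] 64.6 55.5 37.9 46.1 411 [313, 287]
tray
   [615.4 195.6] 243.9 82.1 118.6 18.9 203 [224, 206]
  
[... 2108 characters left out ...]
51]
   [457.4 539.8] 108.5 40.6 170.5 17.8 400 [458, 263]
   [729.6  15.1] 44.8 11.7 109.1 19.3 30 [248, 276]
jaw65
   [ 583.6 -255.7] 50.0 19.2 172.9 64.2 72 [185, 194]
   [ 590.4 -185.6] 49.2 31.7 172.8 63.8 103 [206, 205]
   [623.7 -65.6] 30.5 15.1 138.1 64.0 21 [236, 227]
   [645.1 424. ] 33.1 5.2 41.2 66.2 20 [405, 298]
   [716.3 545.7] 16.2 14.3 69.9 62.7 23 [441, 342]
f76
   [ 589.6 -219.2] 65.9 45.0 172.5 75.1 227 [195, 198]
   [608.7 -82.2] 49.7 41.6 85.8 75.2 125 [234, 220]
   [705.9   7.1] 51.3 48.3 24.9 75.2 213 [248, 259]
   [731.5 590.6] 36.4 18.6 0.1 77.3 74 [460, 353]
knob
   [570.5 -54.1] 19.4 19.0 40.9 125.3 50 [248, 203]
   [631.3 447.6] 52.7 44.4 84.0 123.5 204 [419, 289]
```

play_rows(deltas="-.0228 -.01936 0 0 0 0 .5;-.0228 -.01936 0 0 0 0 .5;-.0228 -.01936 0 0 0 0 .5;-.0228 -.01936 0 0 0 0 .5;-.0228 -.01936 0 0 0 0 .5;-.0228 -.01936 0 0 0 0 .5;-.0228 -.01936 0 0 0 0 .5;-.0228 -.01936 0 0 0 0 .5", squeeze=25)

```text
time_s: 0.77
eef_pos: [0.3451, 0.3665, 0.2053]
ee_rot: [[-0.928, 0.374, -0.0], [0.374, 0.928, -0.0], [0.0, -0.0, -1.0]]
contact_force: [0.2, -0.3, 0.1]
gripper_width: 0.0476
grasp_force: 0.0
```

play_rows(deltas="-.0228 -.01936 0 0 0 0 .5;-.0228 -.01936 0 0 0 0 .5;-.0228 -.01936 0 0 0 0 .5;-.0228 -.01936 0 0 0 0 .5;-.0228 -.01936 0 0 0 0 .5;-.0228 -.01936 0 0 0 0 .5;-.0228 -.01936 0 0 0 0 .5;-.0228 -.01936 0 0 0 0 .5")

```text
time_s: 1.43
eef_pos: [0.4564, 0.1547, 0.2054]
ee_rot: [[-0.928, 0.373, -0.0], [0.373, 0.928, -0.0], [0.0, -0.0, -1.0]]
contact_force: [0.5, 1.6, -0.5]
gripper_width: 0.0471
grasp_force: 0.0
```

play_rows(deltas="-.0228 -.01936 0 0 0 0 .5;-.0228 -.01936 0 0 0 0 .5;-.0228 -.01936 0 0 0 0 .5;-.0228 -.01936 0 0 0 0 .5;-.0228 -.01936 0 0 0 0 .5;-.0228 -.01936 0 0 0 0 .5;-.0228 -.01936 0 0 0 0 .5;-.0228 -.01936 0 0 0 0 .5")

```text
time_s: 2.1
eef_pos: [0.5678, -0.057, 0.2053]
ee_rot: [[-0.928, 0.373, -0.0], [0.373, 0.928, -0.0], [0.0, -0.0, -1.0]]
contact_force: [0.5, 1.2, 0.4]
gripper_width: 0.0468
grasp_force: 0.0
```

play_rows(deltas="0 0 0 0 0 .12 .5;0 0 0 0 0 .12 .5;0 0 0 0 0 .12 .5;0 0 0 0 0 .12 .5;0 0 0 0 0 .12 .5;0 0 0 0 0 .12 .5;0 0 0 0 0 .12 .5;0 0 0 0 0 .12 .5")

```text
time_s: 2.77
eef_pos: [0.5673, -0.0556, 0.2053]
ee_rot: [[-0.22, 0.975, -0.0], [0.975, 0.22, -0.0], [0.0, -0.0, -1.0]]
contact_force: [0.8, -0.0, -0.6]
gripper_width: 0.0469
grasp_force: 0.0
```

play_rows(deltas="0 0 0 0 0 .12 .5;0 0 0 0 0 .12 .5;0 0 0 0 0 .104 .5;0 0 0 0 0 0 .5;0 0 0 0 0 0 .5;0 0 0 0 0 0 .5")

```text
time_s: 3.27
eef_pos: [0.5674, -0.0556, 0.2054]
ee_rot: [[0.112, 0.994, -0.0], [0.994, -0.112, -0.0], [-0.0, -0.0, -1.0]]
contact_force: [-0.4, 0.1, -0.2]
gripper_width: 0.0472
grasp_force: 0.0
```

```bash
cat >> h.py <<'E'
def goto(x,y,yaw=None,z=None):
    """print tool-frame shift after (optional) turn to yaw (deg of tool y)"""
    s=telemetry.sense(); p=s['eef_pos']; R=np.array(s['ee_rot'])
    psi=np.degrees(np.arctan2(R[1,1],R[0,1]))
    d=np.array([x-p[0]*1e3,y-p[1]*1e3]); t=psi if yaw is None else yaw
    a=np.radians(t); X=np.array([-np.sin(a),np.cos(a)]);Y=np.array([np.cos(a),np.sin(a)])
    dpsi=(t-psi+180)%360-180
    print('t %.1f pos %s yaw %.1f tilt %.3f | turn rz %.3f then dx %.1f dy %.1f mm dz %s'%(s['time_s'],np.round(np.array(p)*1e3,1),psi,np.hypot(R[0,2],R[1,2]),-np.radians(dpsi),d@X,d@Y,None if z is None else round(p[2]*1e3-z,1)), 'f',np.round(s['contact_force'],1),'grip',round(s['gripper_width']*1e3,1),round(s['grasp_force'],1),'q7 %.2f'%s['qpos'][6])
E
python3 - <<'E'
from h import *
goto(567.5,-56,-6.6,97)
im,d,c=grab('wrist','w1.png'); P=cloud(d,c); np.savez('/tmp/w1.npz',im=im,P=P)
for nm,a,b in(('knob',.118,.135),('gear',.071,.079),('jaw',.060,.069)):
    for r in rects(im,P,a,b,(.5,.68,-.35,.02),80,256): print(nm,*[r[k] for k in('c','L','S','yaw','z','n','px')])
z=np.load('/tmp/top.npz'); P=z['P']
m=((P[...,2]>.004)&(P[...,2]<.026)&(P[...,0]>.49)&(P[...,0]<.7)&(P[...,1]>.04)&(P[...,1]<.34)).astype(np.uint8)
n,l,st,_=cv2.connectedComponentsWithStats(m); i=1+st[1:,4].argmax()
print('tray',cv2.minAreaRect((P[l==i][:,:2]*1000).astype(np.float32)),st[i])
E
```

```text
t 3.3 pos [567.4 -55.6 205.4] yaw -6.4 tilt 0.000 | turn rz 0.003 then dx -0.4 dy 0.2 mm dz 108.4 f [-0.4  0.1 -0.2] grip 47.2 0.0 q7 0.16
knob [565.4 -57.2] 21.0 20.8 83.9 128.4 508 [281, 210]
gear [603.2 -79.2] 51.8 36.2 173.2 74.9 842 [320, 214]
gear [586.9 -94.6] 30.5 26.8 174.2 74.9 439 [306, 230]
gear [ 585.2 -224.2] 65.9 37.5 173.7 76.2 1625 [315, 339]
jaw [603.4 -61.3] 51.6 1.0 173.4 64.0 86 [318, 196]
jaw [ 580.7 -256.6] 49.4 11.9 173.6 65.0 331 [313, 357]
tray ((589.2215576171875, 181.22401428222656), (95.72767639160156, 238.7620086669922), 11.57109546661377) [ 186  186   80   40 1540]
```

View pics/w1.png

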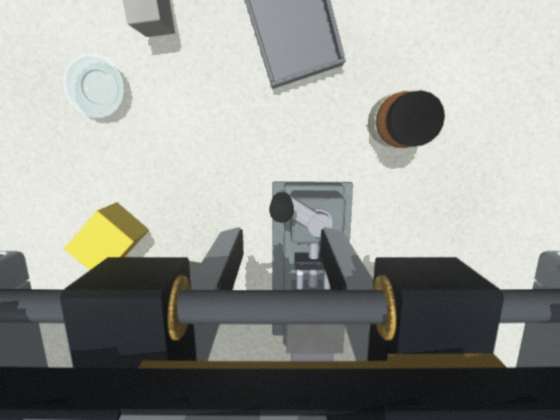

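The wrist view shows the knob at pixel (281,210). It measures (565.4,-57.2) mm at 128 mm height, 45 mm from the axis, so the crank is at about 0.99 rad.

play_rows(deltas="-.0018 -.0018 0 0 0 0 .5;0 0 .025 0 0 0 .5;0 0 .03 0 0 0 .5;0 0 .03 0 0 0 .5;0 0 .022 0 0 0 .5;0 0 0 0 0 0 .5;0 0 0 0 0 0 0;0 0 0 0 0 0 0", squeeze=25)

```text
time_s: 3.98
eef_pos: [0.5662, -0.0576, 0.1]
ee_rot: [[0.116, 0.993, 0.002], [0.993, -0.116, -0.0], [0.0, 0.002, -1.0]]
contact_force: [1.0, -0.3, 0.8]
gripper_width: 0.037
grasp_force: 0.0
```

play_rows(deltas="0 0 0 0 0 0 0;0 0 0 0 0 0 0;0 0 0 0 0 0 0;0 0 0 0 0 0 0")

```text
time_s: 4.32
eef_pos: [0.5664, -0.0573, 0.0996]
ee_rot: [[0.116, 0.993, 0.002], [0.993, -0.116, -0.0], [0.0, 0.002, -1.0]]
contact_force: [-0.4, -0.7, 9.0]
gripper_width: 0.0204
grasp_force: 25.0
```

```bash
cat >> h.py <<'E'
def arc(t0,n,st):
    t=t0+st*np.arange(n+1); x=45*np.cos(t);y=-45*np.sin(t)
    for i in range(n): print('%.4f %.4f'%((x[i+1]-x[i])/1e3,(y[i+1]-y[i])/1e3),end=';\n' if i%8==7 else '; ')
E
python3 -c "
from h import *
goto(565.4,-57.2,-6.4,98); arc(.99,24,.4)"
```

```text
t 4.3 pos [566.4 -57.3  99.6] yaw -6.6 tilt 0.002 | turn rz -0.004 then dx 0.0 dy -1.0 mm dz 1.6 f [-0.4 -0.7  9. ] grip 20.4 25.0 q7 0.24
-0.0166 -0.0066; -0.0179 0.0003; -0.0163 0.0073; -0.0122 0.0131; -0.0062 0.0168; 0.0009 0.0179; 0.0078 0.0161; 0.0134 0.0118;
0.0170 0.0057; 0.0178 -0.0014; 0.0159 -0.0082; 0.0114 -0.0138; 0.0052 -0.0171; -0.0019 -0.0178; -0.0087 -0.0156; -0.0141 -0.0110;
-0.0173 -0.0047; -0.0177 0.0024; -0.0154 0.0091; -0.0106 0.0144; -0.0042 0.0174; 0.0029 0.0176; 0.0096 0.0151; 0.0147 0.0102;
```

play_rows(deltas="-.0166 -.0066 0 0 0 0 0;-.0179 .0003 0 0 0 0 0;-.0163 .0073 0 0 0 0 0;-.0122 .0131 0 0 0 0 0;-.0062 .0168 0 0 0 0 0;.0009 .0179 0 0 0 0 0;.0078 .0161 0 0 0 0 0;.0134 .0118 0 0 0 0 0")

```text
time_s: 4.98
eef_pos: [0.6373, -0.1138, 0.0997]
ee_rot: [[0.117, 0.993, 0.001], [0.993, -0.117, -0.0], [0.0, 0.001, -1.0]]
contact_force: [-9.1, 4.4, 11.0]
gripper_width: 0.0205
grasp_force: 25.0
```

```bash
python3 -c "
from h import *
goto(565.4,-57.2,-6.4,98)"
```

```text
t 5.0 pos [ 637.3 -113.8   99.7] yaw -6.7 tilt 0.001 | turn rz -0.006 then dx 48.2 dy -77.8 mm dz 1.7 f [-9.1  4.4 11. ] grip 20.5 25.0 q7 0.32
```

play_rows(deltas=".0170 .0057 0 0 0 0 0;.0178 -.0014 0 0 0 0 0;.0159 -.0082 0 0 0 0 0;.0114 -.0138 0 0 0 0 0;.0052 -.0171 0 0 0 0 0;-.0019 -.0178 0 0 0 0 0;-.0087 -.0156 0 0 0 0 0;-.0141 -.0110 0 0 0 0 0")

```text
time_s: 5.65
eef_pos: [0.5633, -0.061, 0.0998]
ee_rot: [[0.114, 0.993, 0.004], [0.993, -0.114, -0.0], [-0.0, 0.004, -1.0]]
contact_force: [17.7, -7.7, -1.8]
gripper_width: 0.0207
grasp_force: 25.0
```

play_rows(deltas="-.0173 -.0047 0 0 0 0 0;-.0177 .0024 0 0 0 0 0;-.0154 .0091 0 0 0 0 0;-.0106 .0144 0 0 0 0 0;-.0042 .0174 0 0 0 0 0;.0029 .0176 0 0 0 0 0;.0096 .0151 0 0 0 0 0;.0147 .0102 0 0 0 0 0")

```text
time_s: 6.32
eef_pos: [0.6402, -0.1096, 0.0997]
ee_rot: [[0.117, 0.993, 0.001], [0.993, -0.117, -0.0], [-0.0, 0.001, -1.0]]
contact_force: [-8.4, 1.7, 11.2]
gripper_width: 0.0208
grasp_force: 25.0
```

play_rows(deltas="0 0 0 0 0 0 0;0 0 0 0 0 0 .55;0 0 0 0 0 0 .55;0 0 0 0 0 0 .55;0 0 -.03 0 0 0 .55;0 0 -.035 0 0 0 1;0 0 -.035 0 0 0 1;0 0 0 0 0 0 1")

```text
time_s: 6.98
eef_pos: [0.6411, -0.1098, 0.2051]
ee_rot: [[0.116, 0.993, 0.008], [0.993, -0.116, -0.001], [0.0, 0.008, -1.0]]
contact_force: [0.3, -0.5, 0.3]
gripper_width: 0.0639
grasp_force: 0.0
```

```bash
python3 - <<'E'
from h import *
goto(585.5,-218,-6.4,52)
im,d,c=grab('wrist'); P=cloud(d,c)
im2,d2,c2=grab('top'); P2=cloud(d2,c2)
for im,P in((im,P),(im2,P2)):
  for nm,a,b in(('knob',.118,.135),('f/gear',.071,.079),('jaw',.060,.069)):
    for r in rects(im,P,a,b,(.5,.68,-.35,.02),20,256): print(nm,*[r[k] for k in('c','L','S','yaw','z','n','px')])
E
```

```text
t 7.0 pos [ 641.1 -109.8  205.1] yaw -6.7 tilt 0.008 | turn rz -0.005 then dx -113.7 dy -43.2 mm dz 153.1 f [ 0.3 -0.5  0.3] grip 63.9 0.0 q7 0.27
knob [ 640.4 -106.2] 20.6 20.6 83.7 128.5 503 [281, 204]
f/gear [679.3   5.6] 13.7 1.2 89.5 74.4 21 [308, 71]
f/gear [600.2 -85.7] 55.5 50.1 173.1 75.0 1787 [239, 177]
f/gear [ 588.7 -203.6] 62.8 8.8 173.3 76.0 503 [244, 285]
jaw [629. -82.] 19.9 0.1 83.5 63.5 21 [267, 169]
jaw [ 594.5 -169.2] 41.9 22.1 173.0 65.1 733 [246, 252]
jaw [ 590.3 -200.3] 60.1 2.1 173.8 64.9 205 [246, 278]
jaw [ 579.3 -262.5] 50.3 10.0 173.3 65.3 290 [245, 328]
f/gear [ 585.8 -219. ] 66.4 43.8 173.8 76.0 301 [358, 206]
jaw [ 580.2 -253.8] 50.5 20.9 173.3 64.5 113 [369, 209]
```

play_rows(deltas="-.0288 -.0108 0 0 0 0 1;-.0288 -.0108 0 0 0 0 1;-.0288 -.0108 0 0 0 0 1;-.0288 -.0108 0 0 0 0 1;0 0 .03 0 0 0 1;0 0 0 0 0 0 1;0 0 0 0 0 0 1;0 0 0 0 0 0 1", squeeze=40)

```text
time_s: 7.75
eef_pos: [0.5831, -0.2173, 0.1686]
ee_rot: [[0.115, 0.993, -0.001], [0.993, -0.115, 0.0], [0.0, -0.001, -1.0]]
contact_force: [0.0, 0.3, -0.4]
gripper_width: 0.0942
grasp_force: 0.0
```

```bash
python3 -c "
from h import *
goto(585.6,-219.5,-6.5,50)"
```

```text
t 7.8 pos [ 583.1 -217.3  168.6] yaw -6.6 tilt 0.001 | turn rz -0.002 then dx -1.9 dy 2.8 mm dz 118.6 f [ 0.   0.3 -0.4] grip 94.2 0.0 q7 0.47
```

play_rows(deltas="-.0019 .0028 .028 0 0 0 1;0 0 .03 0 0 0 1;0 0 .03 0 0 0 1;0 0 .0306 0 0 0 1;0 0 0 0 0 0 1;0 0 0 0 0 0 0.5;0 0 0 0 0 0 .5;0 0 0 0 0 0 .5")

```text
time_s: 8.42
eef_pos: [0.5867, -0.2205, 0.0523]
ee_rot: [[0.115, 0.993, 0.003], [0.993, -0.115, -0.001], [-0.0, 0.003, -1.0]]
contact_force: [-0.2, -0.1, 0.5]
gripper_width: 0.0776
grasp_force: 0.0
```

play_rows(deltas="0 0 0 0 0 0 .5;0 0 0 0 0 0 .5;0 0 0 0 0 0 .5;0 0 -.01 0 0 0 .5;0 0 -.03 0 0 0 .5;0 0 -.04 0 0 0 .5;0 0 -.04 0 0 0 .5;0 0 -.04 0 0 0 .5")

```text
time_s: 9.08
eef_pos: [0.5847, -0.2203, 0.2125]
ee_rot: [[0.116, 0.993, -0.0], [0.993, -0.116, -0.0], [-0.0, -0.0, -1.0]]
contact_force: [1.2, 0.7, -2.8]
gripper_width: 0.0655
grasp_force: 40.0
```

```bash
python3 - <<'E'
from h import *
goto(585.6,-219.5,-6.5,210)
im,d,c=grab('top'); P=cloud(d,c)
m=(P[...,2]>.010)&(P[...,2]<.026)&(P[...,0]>.50)&(P[...,0]<.68)&(P[...,1]>.05)&(P[...,1]<.34)
n,l,st,_=cv2.connectedComponentsWithStats(m.astype(np.uint8))
for i in range(1,n):
  if st[i,4]>25: print('rim',cv2.minAreaRect((P[l==i][:,:2]*1000).astype(np.float32)),st[i])
# dark interior by colour
g=cv2.cvtColor(im,cv2.COLOR_RGB2GRAY); 
m=((g<110)&(P[...,0]>.50)&(P[...,0]<.68)&(P[...,1]>.05)&(P[...,1]<.34)).astype(np.uint8)
n,l,st,_=cv2.connectedComponentsWithStats(m); i=1+st[1:,4].argmax()
print('dark',cv2.minAreaRect((P[l==i][:,:2]*1000).astype(np.float32)),st[i], g[206,226],g[186,230])
cv2.imwrite('pics/t2.png',cv2.resize(im[160:260,150:400,::-1],None,fx=3,fy=3,interpolation=cv2.INTER_NEAREST))
E
```

```text
t 9.1 pos [ 584.7 -220.3  212.5] yaw -6.7 tilt 0.000 | turn rz -0.003 then dx 0.9 dy 0.8 mm dz 2.5 f [ 1.2  0.7 -2.8] grip 65.5 40.0 q7 0.46
rim ((587.1759643554688, 179.9340057373047), (88.55025482177734, 234.0629119873047), 10.770456314086914) [187 187  78  38 419]
dark ((590.5733642578125, 180.3589630126953), (93.94032287597656, 244.03199768066406), 11.260025978088379) [ 186  187   81   39 2192] 86 145
```

View pics/t2.png

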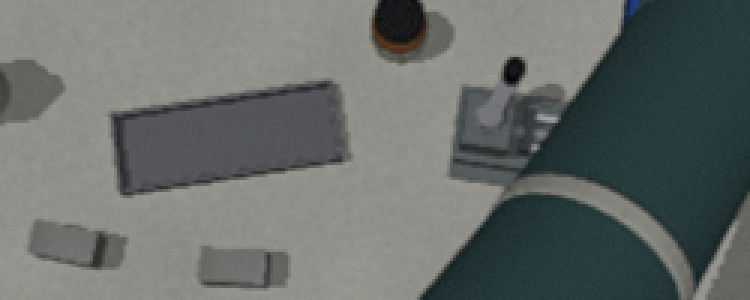

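f came out gripped at 65.5 mm. The tray rim fits at centre (587,180) and yaw 100.8°, and measures 234×88 mm, so it matches the given size.

play_rows(deltas="0 0 0 0 0 -.1 .5;0 0 0 0 0 -.1 .5;0 0 0 0 0 -.105 .5;.0269 .00645 0 0 0 0 .5;.0269 .00645 0 0 0 0 .5;.0269 .00645 0 0 0 0 .5;.0269 .00645 0 0 0 0 .5;.0269 .00645 0 0 0 0 .5")

```text
time_s: 9.8
eef_pos: [0.5914, -0.0809, 0.2105]
ee_rot: [[-0.187, 0.982, 0.0], [0.982, 0.187, 0.0], [0.0, 0.0, -1.0]]
contact_force: [0.3, 0.2, -2.7]
gripper_width: 0.0656
grasp_force: 40.0
```

play_rows(deltas=".0269 .00645 0 0 0 0 .5;.0269 .00645 0 0 0 0 .5;.0269 .00645 0 0 0 0 .5;.0269 .00645 0 0 0 0 .5;.0269 .00645 0 0 0 0 .5;.0269 .00645 0 0 0 0 .5;.0269 .00645 0 0 0 0 .5;0 0 0 0 0 0 .5")

```text
time_s: 10.47
eef_pos: [0.6002, 0.1177, 0.2099]
ee_rot: [[-0.194, 0.981, -0.0], [0.981, 0.194, 0.002], [0.002, -0.0, -1.0]]
contact_force: [0.7, 0.7, -2.8]
gripper_width: 0.0655
grasp_force: 40.0
```

play_rows(deltas="0 0 .03 0 0 0 .5;0 0 .035 0 0 0 .5;0 0 .035 0 0 0 .5;0 0 .03 0 0 0 .5;0 0 0 0 0 0 .5;0 0 0 0 0 0 .5;0 0 0 0 0 0 .5")

```text
time_s: 11.05
eef_pos: [0.6018, 0.1112, 0.082]
ee_rot: [[-0.188, 0.982, 0.002], [0.982, 0.188, 0.0], [-0.0, 0.002, -1.0]]
contact_force: [0.7, -0.0, -2.6]
gripper_width: 0.0658
grasp_force: 40.0
```

```bash
python3 - <<'E'
from h import *
goto(600.3,111.2,10.8,28)
im,d,c=grab('wrist','w3.png'); P=cloud(d,c)
im2,d2,c2=grab('top'); P2=cloud(d2,c2)
for im,P in((im,P),(im2,P2)):
  for r in rects(im,P,.012,.028,(.5,.68,.03,.34),60,256): print(*[r[k] for k in('c','L','S','yaw','z','n','px')])
E
```

```text
t 11.1 pos [601.8 111.2  82. ] yaw 10.8 tilt 0.002 | turn rz 0.000 then dx 0.3 dy -1.5 mm dz 54.0 f [ 0.7 -0.  -2.6] grip 65.8 40.0 q7 0.22
[544.7 183.2] 148.2 5.6 101.4 19.7 1638 [227, 103]
[624.5 198.1] 149.9 5.5 101.1 19.6 1615 [335, 103]
```

View pics/w3.png

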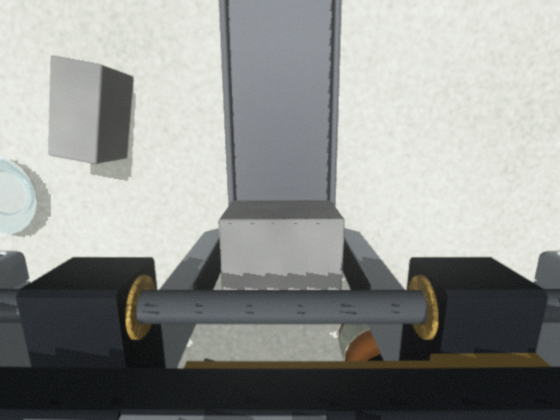

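Wrist view: f hangs between the tray walls, which are near columns 228 and 335, and it looks level.

play_rows(deltas=".0003 -.0014 .01 0 0 -.007 .5;0 0 .015 0 0 0 .5;0 0 .015 0 0 0 .5;0 0 .01 0 0 0 .5;0 0 .004 0 0 0 .5;0 0 0 0 0 0 .5;0 0 0 0 0 0 .5")

```text
time_s: 11.73
eef_pos: [0.5996, 0.1114, 0.0262]
ee_rot: [[-0.195, 0.981, 0.001], [0.981, 0.195, 0.0], [-0.0, 0.001, -1.0]]
contact_force: [-0.3, -0.3, -2.9]
gripper_width: 0.0656
grasp_force: 40.0
```

play_rows(deltas="0 0 0.001 0 0 0 .5;0 0 0 0 0 0 .85;0 0 0 0 0 0 .85;0 0 0 0 0 0 .85;0 0 0 0 0 0 .85;0 0 -.02 0 0 0 .85;0 0 -.03 0 0 0 .85;0 0 -.03 0 0 0 .85")

```text
time_s: 12.4
eef_pos: [0.5988, 0.1111, 0.1053]
ee_rot: [[-0.195, 0.981, -0.001], [0.981, 0.195, -0.001], [-0.001, -0.002, -1.0]]
contact_force: [0.2, 0.4, -0.9]
gripper_width: 0.0799
grasp_force: 0.0
```

play_rows(deltas="0 0 -.03 0 0 0 1;0 0 -.03 0 0 0 1;0 0 -.03 0 0 0 1;0 0 0 0 0 0 1;0 0 0 0 0 0 1")

```text
time_s: 12.82
eef_pos: [0.6001, 0.1116, 0.1964]
ee_rot: [[-0.195, 0.981, 0.003], [0.981, 0.195, 0.001], [0.0, 0.003, -1.0]]
contact_force: [-0.0, 0.4, -0.6]
gripper_width: 0.0941
grasp_force: 0.0
```

```bash
python3 - <<'E'
from h import *
goto(442.4,-179.3,74.3,18);goto(442.4,-179.3,-105.7,18)
im2,d2,c2=grab('top'); P2=cloud(d2,c2)
for r in rects(im2,P2,.04,.055,(.35,.7,-.35,.5),60,45): print(*[r[k] for k in('c','L','S','yaw','z','n','px')])
E
```

```text
t 12.8 pos [600.1 111.6 196.4] yaw 11.2 tilt 0.003 | turn rz -1.101 then dx 73.0 dy -322.7 mm dz 178.4 f [-0.   0.4 -0.6] grip 94.1 0.0 q7 0.16
t 12.8 pos [600.1 111.6 196.4] yaw 11.2 tilt 0.003 | turn rz 2.041 then dx -73.0 dy 322.7 mm dz 178.4 f [-0.   0.4 -0.6] grip 94.1 0.0 q7 0.16
[ 574.2 -216.6] 71.5 46.3 95.7 48.2 102 [356, 212]
[468.  337.8] 53.0 33.9 80.9 45.9 199 [169, 240]
[ 442.1 -179.4] 63.7 54.7 73.4 46.0 398 [342, 256]
```

play_rows(deltas="0 0 0 0 0 -.12 1;0 0 0 0 0 -.12 1;0 0 0 0 0 -.12 1;0 0 0 0 0 -.12 1;0 0 0 0 0 -.12 1;0 0 0 0 0 -.12 1;0 0 0 0 0 -.12 1;0 0 0 0 0 -.12 1")

```text
time_s: 13.53
eef_pos: [0.5986, 0.1113, 0.1933]
ee_rot: [[-0.918, 0.397, -0.002], [0.397, 0.918, -0.001], [0.002, -0.001, -1.0]]
contact_force: [1.2, 0.2, -0.5]
gripper_width: 0.0939
grasp_force: 0.0
```

play_rows(deltas="0 0 0 0 0 -.12 1;0 0 0 0 0 -.016 1;.006 -.02694 0 0 0 0 1;.006 -.02694 0 0 0 0 1;.006 -.02694 0 0 0 0 1;.006 -.02694 0 0 0 0 1;.006 -.02694 0 0 0 0 1;.006 -.02694 0 0 0 0 1")

```text
time_s: 14.2
eef_pos: [0.519, -0.0351, 0.194]
ee_rot: [[-0.96, 0.279, -0.001], [0.279, 0.96, 0.0], [0.001, -0.0, -1.0]]
contact_force: [1.3, -0.3, 0.1]
gripper_width: 0.0939
grasp_force: 0.0
```

play_rows(deltas=".006 -.02694 0 0 0 0 1;.006 -.02694 0 0 0 0 1;.006 -.02694 0 0 0 0 1;.006 -.02694 0 0 0 0 1;.006 -.02694 0 0 0 0 1;.0056 -.02694 0 0 0 0 1;0 0 0.03 0 0 0 1;0 0 .03 0 0 0 1")

```text
time_s: 14.87
eef_pos: [0.4414, -0.1812, 0.1346]
ee_rot: [[-0.96, 0.281, 0.003], [0.281, 0.96, -0.001], [-0.003, 0.0, -1.0]]
contact_force: [0.4, 1.0, -0.8]
gripper_width: 0.0943
grasp_force: 0.0
```

play_rows(deltas="0 0 0 0 0 0 1;0 0 0 0 0 0 1;0 0 0 0 0 0 1")

```text
time_s: 15.12
eef_pos: [0.4418, -0.1797, 0.1358]
ee_rot: [[-0.961, 0.276, -0.0], [0.276, 0.961, -0.0], [-0.0, -0.0, -1.0]]
contact_force: [0.0, 0.8, -0.2]
gripper_width: 0.0939
grasp_force: 0.0
```

```bash
python3 - <<'E'
from h import *
goto(442.3,-179.4,74,20)
im,d,c=grab('wrist'); P=cloud(d,c)
for r in rects(im,P,.038,.055,(.35,.55,-.3,-.05),100,60): print(*[r[k] for k in('c','L','S','yaw','z','n','px')])
im2,d2,c2=grab('top'); P2=cloud(d2,c2)
for nm,a,b in(('bil',.04,.06),('rim',.014,.025)):
 for r in rects(im2,P2,a,b,(.35,.7,-.35,.5),60,45): print(nm,*[r[k] for k in('c','L','S','yaw','z','n','px')])
E
```

```text
t 15.1 pos [ 441.8 -179.7  135.8] yaw 73.9 tilt 0.000 | turn rz -0.001 then dx -0.3 dy 0.5 mm dz 115.8 f [ 0.   0.8 -0.2] grip 93.9 0.0 q7 1.75
[ 441.9 -180.4] 66.2 53.9 73.9 46.0 4403 [282, 207]
bil [598.6 109.2] 67.7 43.9 11.1 50.7 319 [248, 201]
bil [ 593.2 -146.8] 68.0 46.7 80.0 52.4 165 [332, 205]
bil [466.8 331.4] 67.2 33.7 80.7 45.8 257 [171, 241]
bil [449.5 161.9] 66.0 33.6 91.8 45.8 255 [227, 249]
rim [587.2 179.9] 233.7 87.9 100.9 19.3 356 [226, 206]
```

play_rows(deltas="0 -.0003 .028 0 0 0 1;0 0 .032 0 0 0 1;0 0 .032 0 0 0 1;0 0 .0238 0 0 0 1;0 0 0 0 0 0 1;0 0 0 0 0 0 .5;0 0 0 0 0 0 .5;0 0 0 0 0 0 .5")

```text
time_s: 15.88
eef_pos: [0.4427, -0.1803, 0.021]
ee_rot: [[-0.961, 0.275, 0.003], [0.275, 0.961, -0.001], [-0.003, 0.0, -1.0]]
contact_force: [0.7, 0.1, 1.0]
gripper_width: 0.0769
grasp_force: 0.0
```

play_rows(deltas="0 0 0 0 0 0 .5;0 0 0 0 0 0 .5;0 0 0 0 0 0 .5;0 0 -.01 0 0 0 .5;0 0 -.03 0 0 0 .5;0 0 -.04 0 0 0 .5;0 0 -.04 0 0 0 .5;0 0 0 0 0 0 .5")

```text
time_s: 16.55
eef_pos: [0.444, -0.1813, 0.1459]
ee_rot: [[-0.961, 0.276, 0.009], [0.276, 0.961, -0.002], [-0.009, 0.001, -1.0]]
contact_force: [1.7, -1.1, -2.7]
gripper_width: 0.066
grasp_force: 40.0
```

play_rows(deltas="0 0 0 0 0 .12 .5;0 0 0 0 0 .12 .5;0 0 0 0 0 .12 .5;0 0 0 0 0 .12 .5;0 0 0 0 0 .12 .5;0 0 0 0 0 .12 .5;0 0 0 0 0 .12 .5;0 0 0 0 0 .12 .5")

```text
time_s: 17.22
eef_pos: [0.4411, -0.1799, 0.1393]
ee_rot: [[-0.32, 0.947, -0.0], [0.947, 0.32, 0.0], [0.0, -0.0, -1.0]]
contact_force: [-0.7, -0.1, -4.0]
gripper_width: 0.0653
grasp_force: 40.0
```

play_rows(deltas="0 0 0 0 0 .12 .5;0 0 0 0 0 .12 .5;0 0 0 0 0 .12 .5;0 0 0 0 0 .082 .5;0 0 0 0 0 0 .5;0 0 0 0 0 0 .5;0 0 0 0 0 0 .5")

```text
time_s: 17.8
eef_pos: [0.4413, -0.1798, 0.1392]
ee_rot: [[0.107, 0.994, 0.0], [0.994, -0.107, 0.0], [0.0, 0.0, -1.0]]
contact_force: [0.0, 1.0, -3.7]
gripper_width: 0.0657
grasp_force: 40.0
```

```bash
python3 - <<'E'
from h import *
goto(585.5,-214.9,-6.5,50)
im,d,c=grab('wrist','w4.png'); P=cloud(d,c)
s=telemetry.sense();p=s['eef_pos'];R=np.array(s['ee_rot'])
q=(P-p)@R   # tool frame
m=(abs(q[...,0])<.05)&(abs(q[...,1])<.034)&(q[...,2]>-.032)&(q[...,2]<.03)
b=q[m]*1e3; print('in-hand pts',len(b),np.percentile(b,[1,50,99],axis=0).round(1))
top=b[abs(b[:,2]-np.median(b[:,2]))<3]; print(cv2.minAreaRect(top[:,:2].astype(np.float32)))
E
```

```text
t 17.8 pos [ 441.3 -179.8  139.2] yaw -6.1 tilt 0.000 | turn rz 0.007 then dx -18.5 dy 147.2 mm dz 89.2 f [ 0.   1.  -3.7] grip 65.7 40.0 q7 0.46
in-hand pts 11816 [[-18.3 -33.3 -27.4]
 [  8.3  -1.  -25.7]
 [ 25.1  31.5  15.8]]
((2.8261680603027344, -0.010631561279296875), (67.96834564208984, 44.820247650146484), 89.97492980957031)
```

View pics/w4.png

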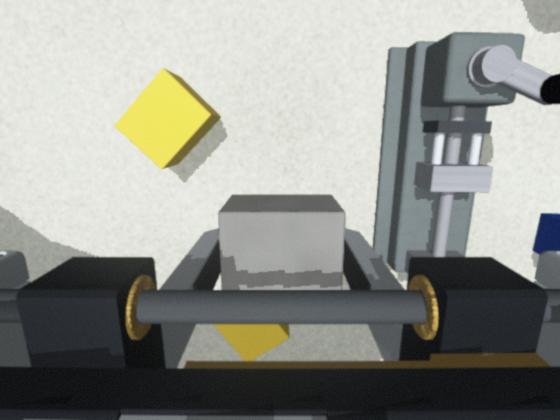

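Wrist view: e is held level and square, with its top front edge at row ~200. The sliding jaw is at (455,180), and the crank and knob are clear.

play_rows(deltas="-.00224 .02103 0 0 0 .007 .5;-.00224 .02103 0 0 0 0 .5;-.00224 .02103 0 0 0 0 .5;-.00224 .02103 0 0 0 0 .5;-.00224 .02103 0 0 0 0 .5;-.00224 .02103 0 0 0 0 .5;-.00224 .02103 0 0 0 0 .5;0 0 .02 0 0 0 .5")

```text
time_s: 18.52
eef_pos: [0.5904, -0.2137, 0.1214]
ee_rot: [[0.114, 0.994, 0.005], [0.994, -0.114, -0.002], [-0.001, 0.006, -1.0]]
contact_force: [0.2, -0.7, -3.9]
gripper_width: 0.0657
grasp_force: 40.0
```

play_rows(deltas="0 0 .02 0 0 0 .5;0 0 0 0 0 0 .5;0 0 0 0 0 0 .5;0 0 0 0 0 0 .5")

```text
time_s: 18.85
eef_pos: [0.586, -0.2129, 0.1001]
ee_rot: [[0.116, 0.993, 0.001], [0.993, -0.116, -0.0], [-0.0, 0.001, -1.0]]
contact_force: [0.3, 0.2, -4.1]
gripper_width: 0.0659
grasp_force: 40.0
```

```bash
python3 - <<'E'
from h import *
goto(585.8,-212,-6.5,50)
im,d,c=grab('wrist','w5.png'); P=cloud(d,c)
s=telemetry.sense();p=s['eef_pos'];R=np.array(s['ee_rot'])
q=(P-p)@R
for nm,a,b in(('jaw',.060,.069),('gear',.072,.078)):
 for r in rects(im,P,a,b,(.5,.68,-.33,.02),60,256): print(nm,*[r[k] for k in('c','L','S','yaw','z','n','px')])
m=(abs(q[...,0])<.05)&(abs(q[...,1])<.03)&(q[...,2]>-.03)&(q[...,2]<.03)
w=P[m]*1e3; f=w[(w[:,2]>p[2]*1e3-5)&(w[:,2]<p[2]*1e3+15)]; v=np.array([.113,.9936]); o=np.array([588.9,-185.1])
print('front face vise x',np.median((f[:,:2]-o)@v),len(f))
E
```

```text
t 18.9 pos [ 586.  -212.9  100.1] yaw -6.7 tilt 0.001 | turn rz -0.003 then dx 0.9 dy -0.3 mm dz 50.1 f [ 0.3  0.2 -4.1] grip 65.9 40.0 q7 0.53
jaw [ 597.7 -110.1] 53.2 1.4 173.3 64.2 219 [283, 70]
jaw [ 590.6 -169.2] 50.1 21.5 173.3 65.2 2309 [283, 162]
gear [599.5 -92.1] 55.8 37.3 172.0 75.0 2988 [282, 34]
gear [620.9 -79.7] 16.3 8.3 175.2 75.0 267 [316, 7]
front face vise x -3.1486728901662695 831
```

View pics/w5.png

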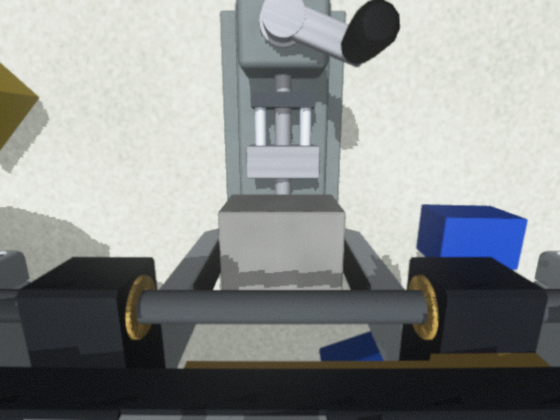

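The wrist view shows e centred over the vise, with its front face at vise x ≈ -3 and the jaw face at +5. I'll shift 2 mm towards the jaw and lower.

play_rows(deltas=".002 0 0 0 0 0 .5;0 0 .012 0 0 0 .5;0 0 .012 0 0 0 .5;0 0 .012 0 0 0 .5;0 0 .008 0 0 0 .5;0 0 .004 0 0 0 .5;0 0 0 0 0 0 .5;0 0 0 0 0 0 .5")

```text
time_s: 19.57
eef_pos: [0.5859, -0.2107, 0.0506]
ee_rot: [[0.117, 0.993, -0.001], [0.993, -0.117, -0.0], [-0.0, -0.0, -1.0]]
contact_force: [-0.5, -0.1, -4.2]
gripper_width: 0.0657
grasp_force: 40.0
```

```bash
python3 - <<'E'
from h import *
goto(585.8,-212,-6.5,50)
E
```

```text
t 19.6 pos [ 585.9 -210.7   50.6] yaw -6.7 tilt 0.001 | turn rz -0.004 then dx -1.3 dy 0.1 mm dz 0.6 f [-0.5 -0.1 -4.2] grip 65.7 40.0 q7 0.55
```

play_rows(deltas="0 0 .001 0 0 0 .5;0 0 0 0 0 0 .5;0 0 0 0 0 0 .9;0 0 0 0 0 0 .9;0 0 0 0 0 0 .9;0 0 0 0 0 0 .9;0 0 -.02 0 0 0 .9;0 0 -.03 0 0 0 .9")

```text
time_s: 20.23
eef_pos: [0.5847, -0.2101, 0.0986]
ee_rot: [[0.117, 0.993, -0.004], [0.993, -0.117, 0.001], [0.0, -0.004, -1.0]]
contact_force: [-0.1, 0.5, 0.5]
gripper_width: 0.0847
grasp_force: 0.0
```

play_rows(deltas="0 0 -.035 0 0 0 .5;0 0 -.035 0 0 0 .5;0 0 -.035 0 0 0 .5;0 0 0 0 0 0 .5;0 0 0 0 0 0 .5")

```text
time_s: 20.65
eef_pos: [0.5869, -0.2108, 0.2069]
ee_rot: [[0.117, 0.993, 0.004], [0.993, -0.117, -0.0], [-0.0, 0.004, -1.0]]
contact_force: [-0.6, -0.5, -0.5]
gripper_width: 0.0549
grasp_force: 0.0
```

```bash
python3 - <<'E'
from h import *
goto(640.4,-106.2,-6.5,98)
im,d,c=grab('wrist'); P=cloud(d,c)
im2,d2,c2=grab('top'); P2=cloud(d2,c2)
for im,P in((im,P),(im2,P2)):
 for nm,a,b in(('jaw',.060,.069),('e/gear',.072,.079),('knob',.118,.135)):
  for r in rects(im,P,a,b,(.5,.68,-.33,.02),40,256): print(nm,*[r[k] for k in('c','L','S','yaw','z','n','px')])
arc(10.64,26,-.4)
E
```

```text
t 20.6 pos [ 586.9 -210.8  206.9] yaw -6.7 tilt 0.004 | turn rz -0.003 then dx 110.0 dy 41.3 mm dz 108.9 f [-0.6 -0.5 -0.5] grip 54.9 0.0 q7 0.46
jaw [ 598.  -110.5] 48.5 0.5 173.3 63.1 51 [282, 93]
jaw [ 590.4 -169.2] 49.5 21.5 173.2 65.2 1070 [281, 154]
jaw [ 587.4 -185.7] 64.4 0.4 173.3 65.1 63 [280, 170]
jaw [ 580.4 -255. ] 50.1 21.6 173.2 65.1 909 [281, 234]
e/gear [600.4 -86.1] 55.8 49.4 173.5 75.0 2176 [281, 64]
e/gear [ 584.5 -212. ] 66.1 53.3 173.3 76.2 3336 [281, 197]
knob [ 640.1 -107.2] 21.2 20.3 173.4 128.4 642 [334, 73]
e/gear [600.3 -86.8] 55.6 49.5 172.1 75.2 181 [313, 200]
knob [ 641.1 -106.7] 20.3 19.4 18.3 127.5 49 [322, 183]
-0.0152 -0.0094; -0.0103 -0.0146; -0.0038 -0.0175; 0.0033 -0.0176; 0.0099 -0.0149; 0.0149 -0.0099; 0.0176 -0.0033; 0.0175 0.0038;
0.0146 0.0103; 0.0094 0.0152; 0.0028 0.0177; -0.0043 0.0174; -0.0107 0.0143; -0.0154 0.0090; -0.0177 0.0023; -0.0172 -0.0048;
-0.0140 -0.0111; -0.0085 -0.0157; -0.0018 -0.0178; 0.0053 -0.0171; 0.0115 -0.0137; 0.0159 -0.0081; 0.0178 -0.0012; 0.0169 0.0058;
0.0133 0.0119; 0.0076 0.0162;
```

e stands between the jaws at (584.5,-212) with its top at 76 mm. Next I'll crank the vise shut.

play_rows(deltas=".0219 .0083 0 0 0 0 .5;.0219 .0083 0 0 0 0 .5;.0219 .0083 0 0 0 0 .5;.0219 .0083 0 0 0 0 .5;.0217 .0081 0 0 0 0 .5;0 0 0 0 0 0 .5;0 0 0 0 0 0 .5;0 0 .02 0 0 0 .5", squeeze=25)

```text
time_s: 21.42
eef_pos: [0.6407, -0.1081, 0.1869]
ee_rot: [[0.117, 0.993, 0.003], [0.993, -0.117, -0.001], [-0.001, 0.003, -1.0]]
contact_force: [-0.1, -1.3, 0.6]
gripper_width: 0.0472
grasp_force: 0.0
```

```bash
python3 -c "
from h import *
goto(640.2,-106.9,-6.5,98)"
```

```text
t 21.4 pos [ 640.7 -108.1  186.9] yaw -6.7 tilt 0.003 | turn rz -0.004 then dx 1.1 dy -0.6 mm dz 88.9 f [-0.1 -1.3  0.6] grip 47.2 0.0 q7 0.29
```

play_rows(deltas=".001 -.0003 .025 0 0 0 .5;0 0 .03 0 0 0 .5;0 0 .03 0 0 0 .5;0 0 .002 0 0 0 .5;0 0 0 0 0 0 .5;0 0 0 0 0 0 0;0 0 0 0 0 0 0;0 0 0 0 0 0 0")

```text
time_s: 22.08
eef_pos: [0.6404, -0.1062, 0.0998]
ee_rot: [[0.117, 0.993, 0.002], [0.993, -0.117, -0.0], [0.0, 0.002, -1.0]]
contact_force: [1.1, 0.8, -0.1]
gripper_width: 0.0304
grasp_force: 0.0
```

play_rows(deltas="0 0 0 0 0 0 0;0 0 0 0 0 0 0;0 0 0 0 0 0 0")

```text
time_s: 22.33
eef_pos: [0.6408, -0.1061, 0.0993]
ee_rot: [[0.117, 0.993, 0.003], [0.993, -0.117, -0.001], [-0.0, 0.003, -1.0]]
contact_force: [4.8, -1.2, 7.0]
gripper_width: 0.021
grasp_force: 25.0
```

play_rows(deltas="-.0152 -.0094 0 0 0 0 0;-.0103 -.0146 0 0 0 0 0;-.0038 -.0175 0 0 0 0 0;.0033 -.0176 0 0 0 0 0;.0099 -.0149 0 0 0 0 0;.0149 -.0099 0 0 0 0 0;.0176 -.0033 0 0 0 0 0;.0175 .0038 0 0 0 0 0")

```text
time_s: 23.0
eef_pos: [0.562, -0.0623, 0.0993]
ee_rot: [[0.117, 0.993, 0.005], [0.993, -0.117, -0.001], [-0.0, 0.005, -1.0]]
contact_force: [18.4, -13.2, -5.0]
gripper_width: 0.021
grasp_force: 25.0
```

```bash
python3 -c "
from h import *
goto(640.2,-106.9,-6.5,98)"
```

```text
t 23.0 pos [562.  -62.3  99.3] yaw -6.7 tilt 0.005 | turn rz -0.004 then dx -35.5 dy 82.7 mm dz 1.3 f [ 18.4 -13.2  -5. ] grip 21.0 25.0 q7 0.27
```

play_rows(deltas=".0146 .0103 0 0 0 0 0;.0094 .0152 0 0 0 0 0;.0028 .0177 0 0 0 0 0;-.0043 .0174 0 0 0 0 0;-.0107 .0143 0 0 0 0 0;-.0154 .0090 0 0 0 0 0;-.0177 .0023 0 0 0 0 0;-.0172 -.0048 0 0 0 0 0")

```text
time_s: 23.67
eef_pos: [0.639, -0.1106, 0.0991]
ee_rot: [[0.116, 0.993, 0.003], [0.993, -0.116, -0.0], [0.0, 0.003, -1.0]]
contact_force: [-5.0, 6.8, 8.3]
gripper_width: 0.0207
grasp_force: 25.0
```

play_rows(deltas="-.0140 -.0111 0 0 0 0 0;-.0085 -.0157 0 0 0 0 0;-.0018 -.0178 0 0 0 0 0;.0053 -.0171 0 0 0 0 0;.0115 -.0137 0 0 0 0 0;.0159 -.0081 0 0 0 0 0;.0178 -.0012 0 0 0 0 0;.0169 .0058 0 0 0 0 0")

```text
time_s: 24.33
eef_pos: [0.5648, -0.0582, 0.0992]
ee_rot: [[0.117, 0.993, 0.004], [0.993, -0.117, -0.001], [-0.001, 0.004, -1.0]]
contact_force: [14.7, -13.8, -4.0]
gripper_width: 0.021
grasp_force: 25.0
```

play_rows(deltas=".0133 .0119 0 0 0 0 0;.0076 .0162 0 0 0 0 0;0 0 0 0 0 0 0;0 0 0 0 0 0 .55;0 0 0 0 0 0 .55;0 0 0 0 0 0 .55;0 0 -.03 0 0 0 .55;0 0 -.035 0 0 0 .55")

```text
time_s: 25.0
eef_pos: [0.5923, -0.0407, 0.162]
ee_rot: [[0.117, 0.993, -0.005], [0.993, -0.117, -0.001], [-0.001, -0.005, -1.0]]
contact_force: [1.2, 0.2, 0.8]
gripper_width: 0.0495
grasp_force: 0.0
```

play_rows(deltas="0 0 -.035 0 0 0 1;0 0 0 0 0 0 1;0 0 0 0 0 0 1;0 0 0 0 0 0 1")

```text
time_s: 25.33
eef_pos: [0.5937, -0.0405, 0.1977]
ee_rot: [[0.117, 0.993, -0.001], [0.993, -0.117, 0.0], [0.0, -0.001, -1.0]]
contact_force: [0.7, 0.0, -0.4]
gripper_width: 0.0748
grasp_force: 0.0
```

```bash
python3 - <<'E'
from h import *
goto(449.5,161.7,91.7,20)
im,d,c=grab('wrist'); P=cloud(d,c)
im2,d2,c2=grab('top'); P2=cloud(d2,c2)
for im,P in((im,P),(im2,P2)):
 for nm,a,b in(('jaw',.060,.069),('e/gear',.072,.079),('knob',.118,.135)):
  for r in rects(im,P,a,b,(.5,.68,-.33,.02),40,256): print(nm,*[r[k] for k in('c','L','S','yaw','z','n','px')])
for r in rects(im2,P2,.038,.06,(.35,.7,0,.5),40,45): print('bil',*[r[k] for k in('c','L','S','yaw','z','n','px')])
E
```

```text
t 25.3 pos [593.7 -40.5 197.7] yaw -6.7 tilt 0.001 | turn rz -1.717 then dx 138.1 dy 206.4 mm dz 177.7 f [ 0.7  0.  -0.4] grip 74.8 0.0 q7 0.17
jaw [618.3 -62.8] 23.0 1.4 170.4 65.0 50 [309, 214]
jaw [ 587.  -191.1] 65.1 2.5 173.2 65.9 173 [293, 327]
e/gear [600.5 -85.6] 55.4 49.3 173.1 75.0 1557 [295, 239]
e/gear [ 584.7 -209.6] 66.1 38.8 173.2 76.1 1837 [293, 345]
knob [594.7 -40.9] 21.0 20.9 3.9 128.6 536 [285, 210]
jaw [ 589.8 -180. ] 49.6 19.6 173.1 65.3 101 [344, 205]
jaw [ 580.4 -254.4] 50.0 19.0 174.3 64.7 109 [369, 209]
e/gear [ 583.9 -215.5] 66.7 54.1 173.6 76.0 344 [356, 207]
bil [611.7 427. ] 64.6 27.9 144.8 49.0 61 [142, 190]
bil [598.9 109.3] 66.2 43.6 11.6 51.4 243 [247, 201]
bil [466.7 331.2] 66.7 34.1 81.0 45.8 261 [171, 241]
bil [449.6 173.1] 42.7 33.6 91.0 45.9 148 [224, 249]
```

The jaws are now 54 mm apart on e and the crank is at 0.23 rad, which gives about 12.7 N. Next is the small billet at (449.5,161.7).

play_rows(deltas="0 0 0 0 0 -.12 1;0 0 0 0 0 -.12 1;0 0 0 0 0 -.12 1;0 0 0 0 0 -.12 1;0 0 0 0 0 -.12 1;0 0 0 0 0 -.12 1;0 0 0 0 0 -.12 1;0 0 0 0 0 -.12 1", squeeze=40)

```text
time_s: 26.1
eef_pos: [0.5935, -0.0407, 0.1969]
ee_rot: [[-0.75, 0.661, -0.002], [0.661, 0.75, -0.0], [0.001, -0.002, -1.0]]
contact_force: [-0.4, -1.1, -0.4]
gripper_width: 0.0939
grasp_force: 0.0
```

play_rows(deltas="0 0 0 0 0 -.12 1;0 0 0 0 0 -.12 1;0 0 0 0 0 -.12 1;0 0 0 0 0 -.12 1;0 0 0 0 0 -.12 1;0 0 0 0 0 -.12 1;0 0 0 0 0 -.037 1;0 0 0 0 0 0 1")

```text
time_s: 26.77
eef_pos: [0.5936, -0.0409, 0.197]
ee_rot: [[-1.0, -0.031, -0.002], [-0.031, 1.0, -0.0], [0.002, 0.0, -1.0]]
contact_force: [-0.5, -0.2, -0.5]
gripper_width: 0.094
grasp_force: 0.0
```

play_rows(deltas=".01535 .02293 0 0 0 0 1;.01535 .02293 0 0 0 0 1;.01535 .02293 0 0 0 0 1;.01535 .02293 0 0 0 0 1;.01535 .02293 0 0 0 0 1;.01535 .02293 0 0 0 0 1;.01535 .02293 0 0 0 0 1;.01535 .02293 0 0 0 0 1")

```text
time_s: 27.43
eef_pos: [0.4647, 0.1399, 0.1975]
ee_rot: [[-1.0, -0.027, -0.001], [-0.027, 1.0, -0.0], [0.001, -0.0, -1.0]]
contact_force: [0.7, 0.2, -0.2]
gripper_width: 0.0939
grasp_force: 0.0
```

play_rows(deltas=".01535 .02293 0 0 0 0 1;0 0 .03 0 0 0 1;0 0 .03 0 0 0 1;0 0 0 0 0 0 1;0 0 0 0 0 0 1;0 0 0 0 0 0 1")

```text
time_s: 27.93
eef_pos: [0.4505, 0.1614, 0.139]
ee_rot: [[-1.0, -0.028, 0.0], [-0.028, 1.0, -0.0], [-0.0, -0.0, -1.0]]
contact_force: [0.8, -0.3, -0.4]
gripper_width: 0.0941
grasp_force: 0.0
```

```bash
python3 - <<'E'
from h import *
goto(449.5,161.7,91.7,20)
im,d,c=grab('wrist'); P=cloud(d,c)
for r in rects(im,P,.038,.055,(.35,.55,.1,.25),100,60): print(*[r[k] for k in('c','L','S','yaw','z','n','px')])
E
```

```text
t 27.9 pos [450.5 161.4 139. ] yaw 91.6 tilt 0.000 | turn rz -0.002 then dx 1.0 dy 0.3 mm dz 119.0 f [ 0.8 -0.3 -0.4] grip 94.1 0.0 q7 1.25
[448.8 162.2] 65.5 34.3 90.1 46.1 2737 [284, 204]
```

play_rows(deltas=".0015 .0008 .029 0 0 .02 1;0 0 .03 0 0 0 1;0 0 .032 0 0 0 1;0 0 .028 0 0 0 1;0 0 0 0 0 0 1;0 0 0 0 0 0 .5;0 0 0 0 0 0 .5;0 0 0 0 0 0 .5")

```text
time_s: 28.65
eef_pos: [0.4499, 0.1628, 0.0212]
ee_rot: [[-1.0, -0.009, 0.003], [-0.009, 1.0, 0.001], [-0.003, 0.001, -1.0]]
contact_force: [0.2, 0.6, -0.4]
gripper_width: 0.0776
grasp_force: 0.0
```

play_rows(deltas="0 0 0 0 0 0 .5;0 0 0 0 0 0 .5;0 0 0 0 0 0 .5;0 0 -.01 0 0 0 .5;0 0 -.03 0 0 0 .5;0 0 -.04 0 0 0 .5;0 0 -.04 0 0 0 .5;0 0 0 0 0 0 .5")

```text
time_s: 29.32
eef_pos: [0.4514, 0.1633, 0.1463]
ee_rot: [[-1.0, -0.009, 0.008], [-0.009, 1.0, 0.004], [-0.008, 0.004, -1.0]]
contact_force: [2.5, 0.8, -1.4]
gripper_width: 0.0658
grasp_force: 40.0
```

play_rows(deltas="0 0 0 0 0 .12 .5;0 0 0 0 0 .12 .5;0 0 0 0 0 .12 .5;0 0 0 0 0 .12 .5;0 0 0 0 0 .12 .5;0 0 0 0 0 .12 .5;0 0 0 0 0 .12 .5;0 0 0 0 0 .12 .5")

```text
time_s: 29.98
eef_pos: [0.4482, 0.1622, 0.1396]
ee_rot: [[-0.576, 0.817, -0.0], [0.817, 0.576, 0.0], [0.0, 0.0, -1.0]]
contact_force: [0.6, -0.8, -2.1]
gripper_width: 0.0659
grasp_force: 40.0
```

play_rows(deltas="0 0 0 0 0 .12 .5;0 0 0 0 0 .12 .5;0 0 0 0 0 .12 .5;0 0 0 0 0 .063 .5;0 0 0 0 0 0 .5;0 0 0 0 0 0 .5")

```text
time_s: 30.48
eef_pos: [0.4483, 0.1624, 0.1394]
ee_rot: [[-0.198, 0.98, 0.0], [0.98, 0.198, 0.0], [0.0, 0.0, -1.0]]
contact_force: [0.6, -0.4, -2.3]
gripper_width: 0.0658
grasp_force: 40.0
```

```bash
python3 - <<'E'
from h import *
goto(586.9,180,11.1,80)
E
```

```text
t 30.5 pos [448.3 162.4 139.4] yaw 11.4 tilt 0.000 | turn rz 0.006 then dx -9.4 dy 139.4 mm dz 59.4 f [ 0.6 -0.4 -2.3] grip 65.8 40.0 q7 -0.08
```

play_rows(deltas="-.00157 .02323 0 0 0 .006 .5;-.00157 .02323 0 0 0 0 .5;-.00157 .02323 0 0 0 0 .5;-.00157 .02323 0 0 0 0 .5;-.00157 .02323 0 0 0 0 .5;-.00157 .02323 0 0 0 0 .5;0 0 .03 0 0 0 .5;0 0 .03 0 0 0 .5")

```text
time_s: 31.15
eef_pos: [0.5889, 0.1798, 0.0793]
ee_rot: [[-0.192, 0.981, 0.003], [0.981, 0.192, 0.001], [0.0, 0.003, -1.0]]
contact_force: [-0.7, -0.0, -3.5]
gripper_width: 0.0657
grasp_force: 40.0
```

play_rows(deltas="0 0 0 0 0 0 .5;0 0 0 0 0 0 .5;0 0 0 0 0 0 .5")

```text
time_s: 31.4
eef_pos: [0.5877, 0.1797, 0.0807]
ee_rot: [[-0.191, 0.982, 0.001], [0.982, 0.191, 0.0], [0.0, 0.001, -1.0]]
contact_force: [0.2, -1.1, -1.5]
gripper_width: 0.0658
grasp_force: 40.0
```

```bash
python3 - <<'E'
from h import *
goto(586.9,180,11.1,26)
im,d,c=grab('wrist'); P=cloud(d,c)
for r in rects(im,P,.012,.028,(.5,.68,.03,.34),60,256): print(*[r[k] for k in('c','L','S','yaw','z','n','px')])
E
```

```text
t 31.4 pos [587.7 179.7  80.7] yaw 11.0 tilt 0.001 | turn rz -0.002 then dx 0.5 dy -0.7 mm dz 54.7 f [ 0.2 -1.1 -1.5] grip 65.8 40.0 q7 0.07
[575.2 237.1] 118.6 86.8 101.0 19.7 3301 [282, 136]
[641.5  75.5] 28.2 13.9 46.4 19.6 148 [317, 333]
```

play_rows(deltas=".0005 -.001 .01 0 0 0 .5;0 0 .015 0 0 0 .5;0 0 .015 0 0 0 .5;0 0 .01 0 0 0 .5;0 0 .004 0 0 0 .5;0 0 0 0 0 0 .5;0 0 0 0 0 0 .5")

```text
time_s: 32.03
eef_pos: [0.5864, 0.1801, 0.0255]
ee_rot: [[-0.19, 0.982, 0.001], [0.982, 0.19, 0.0], [0.0, 0.001, -1.0]]
contact_force: [-0.3, -0.1, -2.3]
gripper_width: 0.0659
grasp_force: 40.0
```

play_rows(deltas="0 0 0.001 0 0 0 .5;0 0 0 0 0 0 .85;0 0 0 0 0 0 .85;0 0 0 0 0 0 .85;0 0 0 0 0 0 .85;0 0 -.02 0 0 0 .85;0 0 -.03 0 0 0 .85;0 0 -.03 0 0 0 .85")

```text
time_s: 32.7
eef_pos: [0.5855, 0.1797, 0.1045]
ee_rot: [[-0.19, 0.982, -0.001], [0.982, 0.19, -0.001], [-0.001, -0.002, -1.0]]
contact_force: [0.6, -0.8, 0.5]
gripper_width: 0.0801
grasp_force: 0.0
```

play_rows(deltas="0 0 -.03 0 0 0 1;0 0 -.03 0 0 0 1;0 0 -.03 0 0 0 1;0 0 0 0 0 0 1;0 0 0 0 0 0 1")

```text
time_s: 33.12
eef_pos: [0.5867, 0.1802, 0.1956]
ee_rot: [[-0.19, 0.982, 0.003], [0.982, 0.19, 0.001], [0.001, 0.003, -1.0]]
contact_force: [-0.6, 0.5, -0.4]
gripper_width: 0.094
grasp_force: 0.0
```

```bash
python3 - <<'E'
from h import *
goto(466.8,331.3,80.8,20)
im2,d2,c2=grab('top'); P2=cloud(d2,c2)
for r in rects(im2,P2,.038,.06,(.35,.7,0,.5),40,45): print('bil',*[r[k] for k in('c','L','S','yaw','z','n','px')])
E
```

```text
t 33.1 pos [586.7 180.2 195.6] yaw 10.9 tilt 0.003 | turn rz -1.219 then dx 142.5 dy 130.0 mm dz 175.6 f [-0.6  0.5 -0.4] grip 94.0 0.0 q7 0.01
bil [612.8 428.6] 64.4 25.7 145.1 50.2 64 [142, 191]
bil [598.9 109.5] 68.1 44.0 11.2 50.6 324 [248, 201]
bil [585.6 176.1] 65.6 32.4 9.9 50.3 102 [227, 203]
```

play_rows(deltas="0 0 0 0 0 -.12 1;0 0 0 0 0 -.12 1;0 0 0 0 0 -.12 1;0 0 0 0 0 -.12 1;0 0 0 0 0 -.12 1;0 0 0 0 0 -.12 1;0 0 0 0 0 -.12 1;0 0 0 0 0 -.12 1")

```text
time_s: 33.83
eef_pos: [0.5854, 0.1798, 0.1924]
ee_rot: [[-0.916, 0.402, -0.002], [0.402, 0.916, -0.001], [0.002, -0.002, -1.0]]
contact_force: [0.3, 0.1, 0.3]
gripper_width: 0.0941
grasp_force: 0.0
```

play_rows(deltas="0 0 0 0 0 -.12 1;0 0 0 0 0 -.12 1;0 0 0 0 0 -.019 1;.02036 .01857 0 0 0 0 1;.02036 .01857 0 0 0 0 1;.02036 .01857 0 0 0 0 1;.02036 .01857 0 0 0 0 1;.02036 .01857 0 0 0 0 1")

```text
time_s: 34.5
eef_pos: [0.4991, 0.2886, 0.1931]
ee_rot: [[-0.986, 0.164, -0.001], [0.164, 0.986, -0.001], [0.001, -0.001, -1.0]]
contact_force: [0.7, 0.0, -1.2]
gripper_width: 0.0938
grasp_force: 0.0
```

play_rows(deltas=".02036 .01857 0 0 0 0 1;.02036 .01857 0 0 0 0 1;0 0 .03 0 0 0 1;0 0 .03 0 0 0 1;0 0 0 0 0 0 1;0 0 0 0 0 0 1;0 0 0 0 0 0 1")

```text
time_s: 35.08
eef_pos: [0.4667, 0.331, 0.135]
ee_rot: [[-0.987, 0.162, 0.0], [0.162, 0.987, 0.0], [-0.0, 0.0, -1.0]]
contact_force: [0.5, -0.1, 1.1]
gripper_width: 0.0942
grasp_force: 0.0
```

```bash
python3 - <<'E'
from h import *
goto(466.8,331.3,80.8,20)
im,d,c=grab('wrist'); P=cloud(d,c)
for r in rects(im,P,.038,.055,(.35,.55,.25,.42),100,60): print(*[r[k] for k in('c','L','S','yaw','z','n','px')]); goto(r['c'][0],r['c'][1],r['yaw'],20)
E
```

```text
t 35.1 pos [466.7 331.  135. ] yaw 80.7 tilt 0.000 | turn rz -0.002 then dx -0.0 dy 0.3 mm dz 115.0 f [ 0.5 -0.1  1.1] grip 94.2 0.0 q7 0.79
[465.3 332.4] 66.0 33.8 80.4 46.0 2796 [284, 205]
t 35.1 pos [467.  331.3 135.5] yaw 80.7 tilt 0.001 | turn rz 0.005 then dx 1.9 dy 0.9 mm dz 115.5 f [ 0.7  0.1 -0. ] grip 93.7 0.0 q7 0.79
```

play_rows(deltas=".0015 .0009 .028 0 0 .005 1;0 0 .03 0 0 0 1;0 0 .032 0 0 0 1;0 0 .025 0 0 0 1;0 0 0 0 0 0 1;0 0 0 0 0 0 .5;0 0 0 0 0 0 .5;0 0 0 0 0 0 .5")

```text
time_s: 35.8
eef_pos: [0.466, 0.333, 0.0213]
ee_rot: [[-0.986, 0.165, 0.002], [0.165, 0.986, 0.002], [-0.002, 0.002, -1.0]]
contact_force: [0.7, -0.6, 0.4]
gripper_width: 0.0776
grasp_force: 0.0
```

play_rows(deltas="0 0 0 0 0 0 .5;0 0 0 0 0 0 .5;0 0 0 0 0 0 .5;0 0 -.01 0 0 0 .5;0 0 -.03 0 0 0 .5;0 0 -.04 0 0 0 .5;0 0 -.04 0 0 0 .5;0 0 0 0 0 0 .5")

```text
time_s: 36.47
eef_pos: [0.4675, 0.3341, 0.147]
ee_rot: [[-0.986, 0.165, 0.008], [0.165, 0.986, 0.006], [-0.006, 0.007, -1.0]]
contact_force: [0.5, 1.3, -1.7]
gripper_width: 0.0659
grasp_force: 40.0
```

play_rows(deltas="0 0 0 0 0 .12 .5;0 0 0 0 0 .12 .5;0 0 0 0 0 .12 .5;0 0 0 0 0 .12 .5;0 0 0 0 0 .12 .5;0 0 0 0 0 .12 .5;0 0 0 0 0 .12 .5;0 0 0 0 0 .12 .5")

```text
time_s: 37.13
eef_pos: [0.4647, 0.3322, 0.1396]
ee_rot: [[-0.425, 0.905, 0.0], [0.905, 0.425, 0.0], [0.0, 0.0, -1.0]]
contact_force: [-0.3, -0.1, -2.3]
gripper_width: 0.0661
grasp_force: 40.0
```

play_rows(deltas="0 0 0 0 0 .12 .5;0 0 0 0 0 .12 .5;0 0 0 0 0 .01 .5;0 0 0 0 0 0 .5;0 0 0 0 0 0 .5;0 0 0 0 0 0 .5")

```text
time_s: 37.63
eef_pos: [0.4648, 0.3322, 0.1392]
ee_rot: [[-0.197, 0.98, -0.0], [0.98, 0.197, 0.0], [0.0, 0.0, -1.0]]
contact_force: [-0.1, -0.1, -3.3]
gripper_width: 0.0659
grasp_force: 40.0
```

```bash
python3 - <<'E'
from h import *
goto(573.2,248.8,11.1,80)
E
```

```text
t 37.6 pos [464.8 332.2 139.2] yaw 11.3 tilt 0.000 | turn rz 0.004 then dx -102.7 dy 90.3 mm dz 59.2 f [-0.1 -0.1 -3.3] grip 65.9 40.0 q7 -0.32
```

play_rows(deltas="-.01712 .01505 0 0 0 .004 .5;-.01712 .01505 0 0 0 0 .5;-.01712 .01505 0 0 0 0 .5;-.01712 .01505 0 0 0 0 .5;-.01712 .01505 0 0 0 0 .5;-.01712 .01505 0 0 0 0 .5;0 0 .03 0 0 0 .5;0 0 .03 0 0 0 .5")

```text
time_s: 38.3
eef_pos: [0.5751, 0.2475, 0.0796]
ee_rot: [[-0.19, 0.982, 0.003], [0.982, 0.19, 0.001], [0.001, 0.003, -1.0]]
contact_force: [-0.4, 2.0, -3.8]
gripper_width: 0.0659
grasp_force: 40.0
```

play_rows(deltas="0 0 0 0 0 0 .5;0 0 0 0 0 0 .5;0 0 0 0 0 0 .5")

```text
time_s: 38.55
eef_pos: [0.5736, 0.2489, 0.0806]
ee_rot: [[-0.191, 0.982, 0.001], [0.982, 0.191, 0.001], [0.0, 0.001, -1.0]]
contact_force: [0.6, -0.6, -2.9]
gripper_width: 0.0658
grasp_force: 40.0
```

```bash
python3 - <<'E'
from h import *
goto(573.2,248.8,11.1,26)
E
```

```text
t 38.5 pos [573.6 248.9  80.6] yaw 11.0 tilt 0.001 | turn rz -0.002 then dx -0.0 dy -0.4 mm dz 54.6 f [ 0.6 -0.6 -2.9] grip 65.8 40.0 q7 -0.06
```

play_rows(deltas="0 -.0004 .01 0 0 0 .5;0 0 .015 0 0 0 .5;0 0 .015 0 0 0 .5;0 0 .01 0 0 0 .5;0 0 .004 0 0 0 .5;0 0 0 0 0 0 .5;0 0 0 0 0 0 .5")

```text
time_s: 39.13
eef_pos: [0.573, 0.2487, 0.0257]
ee_rot: [[-0.19, 0.982, 0.001], [0.982, 0.19, 0.0], [0.0, 0.001, -1.0]]
contact_force: [-0.4, -0.4, -2.3]
gripper_width: 0.0656
grasp_force: 40.0
```

play_rows(deltas="0 0 0.001 0 0 0 .5;0 0 0 0 0 0 .85;0 0 0 0 0 0 .85;0 0 0 0 0 0 .85;0 0 0 0 0 0 .85;0 0 -.02 0 0 0 .85;0 0 -.03 0 0 0 .85;0 0 -.03 0 0 0 .85")

```text
time_s: 39.8
eef_pos: [0.5722, 0.2481, 0.1045]
ee_rot: [[-0.19, 0.982, -0.001], [0.982, 0.19, -0.001], [-0.001, -0.001, -1.0]]
contact_force: [-0.0, 0.8, 0.7]
gripper_width: 0.0798
grasp_force: 0.0
```

play_rows(deltas="0 0 -.03 0 0 0 1;0 0 -.04 0 0 0 1;0 0 -.04 0 0 0 1;.02 -.03 0 0 0 0 1;.02 -.03 0 0 0 0 1;.02 -.03 0 0 0 0 1;.02 -.03 0 0 0 0 1;.02 -.03 0 0 0 0 1")

```text
time_s: 40.47
eef_pos: [0.4048, 0.3186, 0.2142]
ee_rot: [[-0.19, 0.982, 0.0], [0.982, 0.19, 0.0], [0.0, 0.0, -1.0]]
contact_force: [1.2, 0.9, 0.1]
gripper_width: 0.094
grasp_force: 0.0
```

play_rows(deltas=".02 -.02 0 0 0 0 1;.02 -.02 0 0 0 0 1;.02 -.02 0 0 0 0 1;.02 -.02 0 0 0 0 1;.02 0 0 0 0 0 1;.02 0 0 0 0 0 1;.02 0 0 0 0 0 1;0 0 0 0 0 0 1")

```text
time_s: 41.13
eef_pos: [0.2997, 0.4436, 0.2139]
ee_rot: [[-0.193, 0.981, -0.0], [0.981, 0.193, 0.001], [0.001, 0.0, -1.0]]
contact_force: [-0.8, -0.2, 1.0]
gripper_width: 0.094
grasp_force: 0.0
```

```bash
python3 - <<'E'
from h import *
goto(466.8,331.3,80.8,20)
for n in('top','scene'):
 im,d,c=grab(n,n+'9.png'); P=cloud(d,c)
 for nm,a,b in(('bil',.038,.06),('jaw',.062,.068),('e',.073,.079),('knob',.12,.13)):
  for r in rects(im,P,a,b,(.35,.68,-.35,.5),60,60): print(n,nm,*[r[k] for k in('c','L','S','yaw','z','n','px')])
E
```

```text
t 41.1 pos [299.7 443.6 213.9] yaw 11.1 tilt 0.001 | turn rz -1.216 then dx -182.9 dy -84.2 mm dz 193.9 f [-0.8 -0.2  1. ] grip 94.0 0.0 q7 -0.77
top bil [613.1 424.9] 62.7 23.3 151.7 50.1 60 [143, 190]
top bil [599.1 109.3] 66.8 43.8 11.0 50.8 320 [248, 200]
top bil [585.8 177.2] 66.8 34.0 9.9 50.7 251 [225, 204]
top bil [572.6 244.8] 66.2 35.5 10.1 50.3 261 [203, 207]
top bil [ 573.3 -173.7] 126.7 48.7 48.8 51.5 192 [342, 209]
top jaw [ 589.6 -179.6] 48.8 19.0 174.1 65.2 83 [344, 205]
top jaw [ 580.5 -254.3] 49.5 19.0 174.1 65.4 89 [369, 209]
top e [600.1 -87. ] 54.4 48.1 172.4 75.4 123 [313, 201]
top e [ 583.7 -215.3] 67.3 53.6 172.7 76.0 334 [356, 207]
top knob [622.4 441.9] 49.6 39.6 153.2 123.9 86 [130, 181]
scene bil [ 596.4 -182.9] 127.2 46.5 94.4 51.5 248 [204, 211]
scene bil [618.8 -74.4] 66.9 32.9 125.4 47.9 81 [235, 228]
scene bil [599.2 111.9] 69.5 44.2 10.6 50.2 364 [299, 246]
scene bil [585.9 179.6] 70.0 33.8 10.2 50.7 284 [324, 250]
scene bil [573.2 248.2] 71.6 34.2 11.6 50.4 293 [348, 255]
scene bil [647.3 441.3] 63.0 25.2 73.0 48.4 85 [410, 302]
scene e [ 595.  -225.6] 71.4 51.0 42.2 75.2 176 [193, 198]
scene e [616.9 -85.5] 47.1 26.2 83.2 75.5 73 [233, 221]
scene knob [639.8 441.9] 43.4 21.5 65.3 123.2 67 [418, 290]
```

View pics/scene9.png

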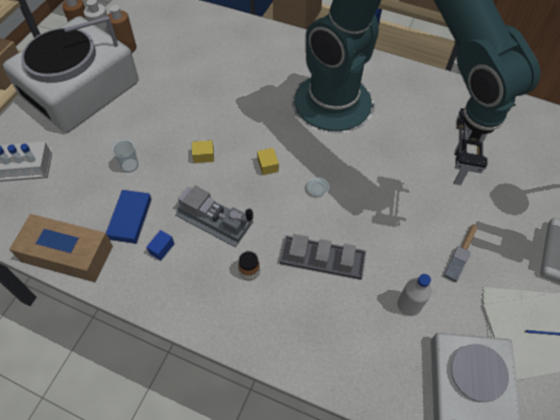

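View pics/top9.png

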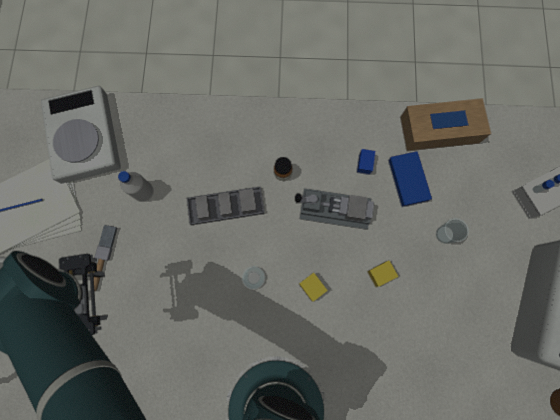

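All three billets stand in the tray at top (248,200), (225,204) and (203,207), with their tops at 50.5 mm. e is clamped at (356,207), no grey billets are left on the bench, and nothing else has been disturbed.

```bash
python3 -c "
from station import close_job
print(close_job())"
```

```text
the job is handed in; nothing more can be done
None
```

I've handed the job in; no verdict came back. The widest billet is clamped in the vise at about 12.7 N (worked out from the crank angle), the finished billet and both other bench billets stand flat in the tray, and the final camera views show no bystander moved.

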